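Open the comb on the binding machine and hold it for hanging pages

ROBOT

A 6-joint arm with a two-finger parallel gripper is mounted at the origin on the work surface. World frame = base frame: x ahead of the robot, y to its left, z up, the work surface at z = 0. Lengths are in mm, angles in rad, forces in N, time in s.
With the tool pointing down it reaches from about 400 to 925 mm from the base axis. Payload 12.5 kg.
Tool frame: the origin (TCP) lies between the finger pads; the fingertips stand 14 mm ahead of it and the grasp point (between the pads) lies 5 mm behind it; x points along the fingers, y is the direction in which the jaws open and shut, and the axes are right-handed (so a half turn about x gives the same grasp; the last joint's range is limited). The gripper opens to 95 mm and grips with 3 to 60 N. Pads are 20 mm wide; open, the fingers measure 119 mm over their backs; the gripper's body (75 mm by 180 mm) begins 59 mm behind the grasp point.
Start: joints at [1.187, 0.491, 1.559, -0, 1.092, -0.106], TCP at [171.382, 601.06, 228.661] pointing down, gripper open.
Joint ranges: [-3.1, 3.1], [-0.84, 2.19], [0.05, 2.79], [-1.13, 4.28], [0.06, 2.93], [-2.69, 2.69]. Speed limits (rad/s): [2.22, 2.22, 2.79, 3.14, 3.14, 3.14].

INTERFACE

Orientations are given as [roll, pitch, yaw] about the fixed x, y, z axes, in that order (R = Rz(yaw) Ry(pitch) Rx(roll)).
In Python, from cell import env, cams gives the robot as it stands.
- The arm moves only by the tool carry_out, never from a script. Its arguments are lists of equal length, an entry for each row: "grip": the closure, from -1 (fully open) to 1 (shut); "linear": the shift along the tool's x, y, z scaled (see below), a list of three; "turn": the turn about the tool's x scaled (see below). In form: {"grip": [grip, ...], "linear": [[tx, ty, tz], ...], "turn": [turn, ...]}. A call has 1 to 5 rows; each row shifts and turns the commanded pose from where the row before left it, along the tool's axes as they then stand; what a row does not reach is not made up. The controller multiplies each number of a shift by 0.5 m and each number of a turn by 180 degrees. A row lasts 1/10 s, in which the tool goes at most 50 mm and 8.59 degrees, less where a joint would pass 70% of its speed; a pose out of reach is approached as far as the arm can. A call with a number of a shift or a turn outside -1 to 1 is refused whole. A call with a gripper value outside its range is refused whole. The fingers move at their own pace and stop on an object; the grip force is fixed at half the most. Time passes only in rows, so rows that do not move let the fingers close. It gives the time, the measured TCP pose, the force and the opening at its end, in the units of the state.
- env.state(): the state, without advancing time (a new reading comes with each control period).
- cams.read_camera(name): name is "scene" or "top" or "wrist"; returns the picture (420x560x3 uint8, blue, green, red); there is no depth.
- cams.camera_info(name): a dict with "fx", "fy", "cx", "cy" (pixels), "view" (4x4, takes a point from world to camera coordinates). Camera axes: x right, y down, z forward; pixel columns grow to the right and rows downward; lengths in mm; the calibration is good to about 2 mm. A picture is of the moment at which its call begins: read the wrist's pose just before it. camera_info takes no time and is no camera call; for the wrist camera it gives the pose at the moment of the call.
- env.job_done(): hands the job in, once; it reports no verdict.
The state is a dict: "t": time; "joints": joint angles; "qvel": joint speeds; "tau": joint torques, N m; "eef_pos": TCP position; "tcp_rot": TCP orientation; "ft_force": force on the tool from outside, world axes, zero at the start; "moment": the same for the moment, N m; "opening": opening from 0.0 (shut) to 1.0 (fully open).
Only numpy, scipy, OpenCV 4.12 (cv2) and the standard library are available. Lean on these libraries where they do the work, as an engineer would, in place of code of your own. Each camera call takes 0.05 s, during which the arm holds its last target. There are 200 camera calls.

TASK

Get the binding machine ready for hanging pages on the comb that sits on its hooks: pull the paper-rest tray at its front out to its stop, then press the comb-opening lever on its right-hand side down past the first two clicks to the third, where the comb stands wide open. The lever springs back, so keep pressing: finish while holding it down at the third click, with the tray still fully out and the things lying about the table left where they are.

Things in the scene. Friction and masses are not known exactly. Their poses are not given: they have to be found in the camera images.
- binder: comb binding machine, grey shell on a dark base, fixed; 240 mm deep (x), 360 wide (y). Origin: centre of its underside; x points from its front (user) to its back, y to the user's left, z up. Front deck 75 mm high, x -120 to +10, with a finger recess at the tray (y within 60 mm of the middle, x -120 to -75); hooks and comb at x -50 to -15 reach 103 mm; housing x +10 to +120 is 125 mm high
- tray_tab (a point): middle of the top edge of the blue grip tab at the front of the grey paper-rest tray. Tab 8 mm thick (machine x), 50 wide (y), top 84 mm above the table, 39 above the tray's floor (the lip beside it only 5). With the tray in there are 31 mm from tab to the machine's front edge and 76 mm to the back of the recess, room for a finger. The tray (270 wide) slides straight out along the machine's -x
- tray (a joint): how far the tray is pulled out, m: 0 fully in, 0.095 at its stop. It drags with about 2.5 N and stays where it is left
- paddle_top (a point): middle of the upper face of the black paddle on the end of the comb-opening lever, at the machine's right-hand side, machine y = -210 mm: 165 mm from the lever's hinge axis and 9 mm above its centre line. Paddle 90 mm long (along the lever), 32 wide, 18 thick. The hinge axis runs along machine y at x = +45, 80 mm above the table; at rest the lever rises from it to the front (-x) at 38 degrees
- lever (a joint): angle by which the lever is pressed down from rest, rad, the paddle swinging down and to the front: 0 at rest; clicks at 0.21, 0.42, 0.63 (third, lever 2 degrees above level); hard stop at 0.67. A spring returns it to 0 from everywhere. At the paddle's middle it takes about 4 N at first, crests of 6 to 9 N between clicks and about 7 N to hold at the third
- pages: block of punched A5 watercolour pages, 148 x 210 x 10 mm; bystander, origin at the centre of its underside
- palette: round aluminium paint palette, diameter 190 mm, 10 mm high; bystander, origin at the centre of its underside
- tube_yellow: white paint tube with a yellow band, 79 x 27 x 14 mm, lying; bystander, origin at the centre of its underside
- tube_red: white paint tube with a red band, 79 x 27 x 14 mm, lying; bystander, origin at the centre of its underside
- brush_pot: blue ceramic pot with brushes, diameter 72 mm, 95 mm high, 170 mm with the brushes; bystander, origin at the centre of its underside
- stamp: wooden hand stamp, 50 x 50 mm, 60 mm high; bystander, origin at the centre of its underside
- spare_comb: spare white binding comb lying on the table, 204 mm long, 17 mm high; bystander, origin at the centre of its underside
- water_cup: white cup, diameter 72 mm, 85 mm high; bystander, origin at the centre of its underside

How it is judged (in metres and radians):
On the way, in this order (a step that is already met when the one before it is completed fails the run):
1. the tray is pulled out to its stop, the lever still up (value of joint tray above 0.088 m and value of joint lever below 0.1 rad), for 0.2 s.
2. the lever is pressed to the third click and held there by the robot, the tray still out (value of joint lever above 0.58 rad and value of joint tray above 0.088 m and contact force between any of the fingers, the arm and lever above 2 N), for 0.5 s.
At the end, for the whole second after the job is handed in: the robot keeps pressing on the paddle (more than 2 N) with the lever still at its third click (joint at least 0.58 rad of the 0.67 rad at its stop; the crest before the third click is at 0.525) and the tray within 7 mm of its stop (all of step 2 and velocity of joint lever between -0.1 and 0.1 rad/s); the arm keeps its last pose, push and grip.
It fails at once if a thing lying on the table is moved more than 25 mm (distance of any of pages, palette, tube_yellow, tube_red, brush_pot, stamp, spare_comb, water_cup from where it was at the start of the episode above 0.025 m).
It fails at once if the pot or the cup is tipped (angle between any of brush_pot, water_cup's own z axis and vertical above 0.4 rad).
It also fails if it takes over 51 s, if anything falls off the work surface, if the arm or the gripper's body presses on something with over 40 N, if the wrist force passes 120 N, or if a joint passes its speed limit or range.

## Working session

There is one attempt and no reset: what is moved stays moved. The work goes in short steps, Python scripts to look and compute and a tool call to move; the robot and the scene stay as the last step left them, time stands still between calls to the robot, and variables do not carry over. Pictures are saved under pics/ and viewed, about 8 in all and at most 12, crops included, and the job is handed in when it is done.

Besides the shell and the picture viewer there is one more tool, called after "Request:" as a command line: name --pt "numbers of a row" for each row, then --argument value for the rest. carry_out: Moves the arm, as the interface text tells. Shifts and turns lie within -1 to 1; 1 stands for 0.5 m of shift or 180 degrees of turn. Its arguments: {"type":"object","properties":{"grip":{"type":"array"},"linear":{"type":"array"},"turn":{"type":"array"}},"required":["grip","linear","turn"]}

```bash
mkdir -p pics; ls
python3 - <<'E'
from cell import env, cams
import cv2,numpy as np
for n in("scene","top"):
    cv2.imwrite(f"pics/{n}0.png",cams.read_camera(n)); i=cams.camera_info(n); print(n,{k:np.round(v,4).tolist() for k,v in i.items()})
print(env.state())
E
```

```text
pics
scene {'fx': 385.5462, 'fy': 385.5462, 'cx': 277.8977, 'cy': 213.1842, 'view': [[-0.6411, 0.7673, -0.0172, 338.3966], [0.4807, 0.3841, -0.7883, -154.1712], [-0.5982, -0.5136, -0.6151, 1523.2076], [0.0, 0.0, 0.0, 1.0]]}
top {'fx': 531.5469, 'fy': 531.5469, 'cx': 275.8727, 'cy': 208.9794, 'view': [[0.0088, -0.9998, 0.0199, -6.6811], [-0.9861, -0.012, -0.1658, 542.0772], [0.166, -0.0181, -0.986, 1677.4956], [0.0, 0.0, 0.0, 1.0]]}
{'t': 0.1, 'joints': array([ 1.18741195e+00,  4.91525215e-01,  1.55937657e+00, -1.62359574e-05,
        1.09172855e+00, -1.05591467e-01]), 'qvel': array([-0.00204273, -0.00090714, -0.00199951, -0.00051359,  0.00065433,
       -0.00017638]), 'tau': array([ 2.44867064e-03, -6.13624549e+01, -2.58608580e+01,  6.93347747e-02,
        4.70000971e-02, -1.83701144e-05]), 'eef_pos': array([171.29675024, 600.85761736, 228.10818163]), 'tcp_rot': array([-1.66251124,  1.56975854, -1.94029665]), 'ft_force': array([-0.11723091, -0.17673195,  0.78205124]), 'moment': array([-0.02453187,  0.02830009, -0.02755955]), 'opening': 0.9976518996707797}
```

View pics/scene0.png

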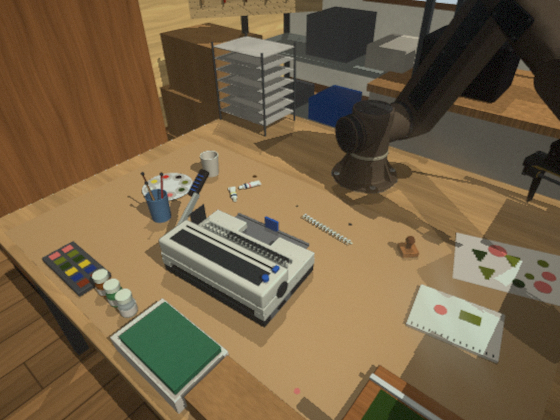

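View pics/top0.png

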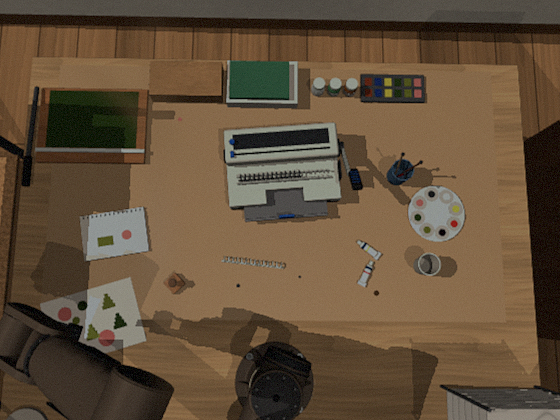

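The scene view shows the machine's tray side facing the robot, with the tab near (271,224) and the paddle near (200,182). The top view shows the tab at about (287,215), the paddle at about (354,180), and the pot at (400,173).

```bash
cat > h.py <<'E'
import numpy as np,cv2
def ray(i,u,v):
    V=np.array(i["view"]);R=V[:3,:3];c=-R.T@V[:3,3]
    d=R.T@np.array([(u-i["cx"])/i["fx"],(v-i["cy"])/i["fy"],1]);return c,d/np.linalg.norm(d)
def onz(i,u,v,z):
    c,d=ray(i,u,v);return c+d*(z-c[2])/d[2]
def proj(i,p):
    V=np.array(i["view"]);q=V[:3,:3]@np.array(p)+V[:3,3];return i["fx"]*q[0]/q[2]+i["cx"],i["fy"]*q[1]/q[2]+i["cy"]
def tri(rs):
    A=np.zeros((3,3));b=np.zeros(3)
    for c,d in rs:
        P=np.eye(3)-np.outer(d,d);A+=P;b+=P@c
    return np.linalg.solve(A,b)
E
python3 - <<'E'
from h import *
from cell import cams
t=cv2.imread("pics/top0.png");s=cv2.imread("pics/scene0.png")
it=cams.camera_info("top");isc=cams.camera_info("scene")
def blobs(im,x0,x1,y0,y1):
    h=cv2.cvtColor(im,cv2.COLOR_BGR2HSV);m=cv2.inRange(h,(105,110,40),(130,255,255))
    z=np.zeros_like(m);z[y0:y1,x0:x1]=m[y0:y1,x0:x1]
    n,l,st,c=cv2.connectedComponentsWithStats(z)
    return [(st[k].tolist(),c[k].round(1).tolist()) for k in range(1,n) if st[k][4]>8]
print(blobs(t,220,345,110,230));print(blobs(s,150,320,170,300))
a=cv2.resize(t[115:225,215:375],None,fx=4,fy=4,interpolation=cv2.INTER_CUBIC)
b=cv2.resize(s[160:260,150:310],None,fx=4,fy=4,interpolation=cv2.INTER_CUBIC)
cv2.imwrite("pics/ab.png",cv2.resize(np.vstack([a,b]),None,fx=.7,fy=.7,interpolation=cv2.INTER_AREA))
E
```

```text
[([229, 139, 6, 6, 24], [231.8, 141.2]), ([230, 151, 4, 6, 18], [231.8, 153.6]), ([279, 214, 16, 4, 44], [286.2, 215.4])]
[([196, 178, 6, 3, 10], [198.5, 178.8]), ([194, 181, 5, 3, 9], [196.2, 182.2]), ([192, 185, 6, 3, 10], [194.5, 185.8]), ([191, 188, 5, 3, 10], [192.7, 189.2]), ([265, 217, 13, 14, 118], [271.4, 223.6]), ([272, 266, 7, 7, 34], [275.2, 268.6]), ([262, 274, 7, 8, 47], [264.8, 277.4])]
```

View pics/ab.png

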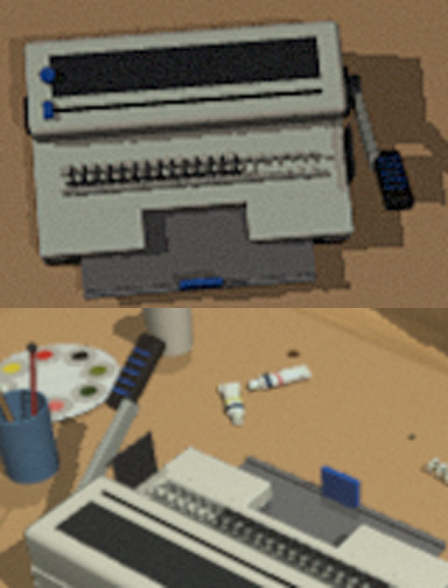

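Run:
```python
from h import *
from cell import cams
it=cams.camera_info("top");isc=cams.camera_info("scene")
T=lambda x,y,z:onz(it,215+x/2.8,115+y/2.8,z)[:2]
bl,br,dl,dr=T(26,43,125),T(338,22,125),T(42,256,75),T(351,235,75)
for n,p in zip("bl br dl dr".split(),(bl,br,dl,dr)):print(n,p.round(1))
print(np.linalg.norm(bl-br),np.linalg.norm(dl-dr))
for a,b in((bl,br),(dl,dr)):
    d=a-b;print("yaw",np.degrees(np.arctan2(-d[0],d[1])))
M=np.array([[120,180],[120,-180],[-120,180],[-120,-180]],float);P=np.array([bl,br,dl,dr])
A,B=M-M.mean(0),P-P.mean(0);yaw=np.arctan2((A[:,0]*B[:,1]-A[:,1]*B[:,0]).sum(),(A*B).sum());o=P.mean(0)
R=np.array([[np.cos(yaw),-np.sin(yaw)],[np.sin(yaw),np.cos(yaw)]])
print("o",o,"yaw",np.degrees(yaw),"res",(P-(M@R.T+o)).round(1).tolist())
w=lambda x,y:R@[x,y]+o
t=onz(it,286.5,215.0,84)
print("tab",t,"machine",R.T@(t[:2]-o), "pred -147?",w(-147,0))
th=np.radians(38);x=45-165*np.cos(th)-9*np.sin(th);z=80+165*np.sin(th)+9*np.cos(th)
p=w(x,-210);print("paddle",p,z,proj(it,[*p,z]),proj(isc,[*p,z]))
print("tabproj",proj(it,[*w(-151,0),84]),proj(isc,[*w(-151,0),84]))
print("pot",onz(it,400,173,95),"tubes",onz(it,368,248,14),"comb",onz(it,254,262,17))
```

```text
bl [778.8 165.8]
br [ 809.  -187.6]
dl [543.6 145.6]
dr [ 572.3 -206.7]
354.67603543492294 353.4526369277625
yaw 4.88565375920051
yaw 4.654643381396576
o [675.89766229 -20.7521014 ] yaw 4.768177121720583 res [[-1.7, -2.8], [-1.5, 2.5], [2.2, -3.1], [1.0, 3.4]]
tab [516.70582907 -34.09300786  84.        ] machine [-1.59749854e+02 -6.20160588e-02] pred -147? [529.40640262 -32.97138296]
paddle [ 603.10447235 -237.55329866] 188.6762402111941 (np.float64(355.76443289511815), np.float64(181.97480469710408)) (np.float64(200.7606014118765), np.float64(178.7982760768316))
tabproj (np.float64(286.2658766520669), np.float64(212.2770370612746)) (np.float64(269.5429737686802), np.float64(219.55664154843606))
pot [ 655.23013317 -396.06355553   95.        ] tubes [ 421.58400802 -304.20652966   14.        ] comb [371.93256301  67.76540159  17.        ]
```

```bash
cat >> h.py <<'E'
from scipy.spatial.transform import Rotation as Ro
YAW=np.radians(4.77);O=np.array([675.9,-20.8])
RM=np.array([[np.cos(YAW),-np.sin(YAW)],[np.sin(YAW),np.cos(YAW)]])
def w(x,y,z):return np.array([*(RM@[x,y]+O),z])
def m(p):return np.array([*(RM.T@(np.array(p[:2])-O)),p[2]])
def rot(s):return Ro.from_euler("xyz",s["tcp_rot"]).as_matrix()
def delta(s,p):return rot(s).T@(np.array(p)-s["eef_pos"])/500
E
python3 - <<'E'
from h import *
from cell import env
s=env.state();R=rot(s);print(R.round(3));t=w(-120,0,228)
ax=np.degrees(np.arctan2(R[1,1],R[0,1]));print("y axis heading",ax,"turn options to machine y/-y/x/-x",[(k,round((-(k+4.77-ax)+180)%360-180,1)) for k in(90,-90,0,180)])
print(t,delta(s,t))
E
```

```text
[[-0.     0.274  0.962]
 [-0.001  0.962 -0.274]
 [-1.    -0.001 -0.   ]]
y axis heading 74.08407095453602 turn options to machine y/-y/x/-x [(90, np.float64(-20.7)), (-90, np.float64(159.3)), (0, np.float64(69.3)), (180, np.float64(-110.7))]
[556.31561565 -30.77872833 228.        ] [ 0.00115028 -1.00367969  1.08694149]
```

Request:
carry_out --grip '[1, 1, 1]' --pt "0 0 0" --pt "0 0 0" --pt "0 0 0" --turn '[-0.038, -0.038, -0.039]'

```text
t: 0.4
eef_pos: [171.3, 600.9, 228.3]
tcp_rot: [-2.074, 1.57, -1.986]
ft_force: [0.4, 0.1, -0.8]
opening: 0.801
```

Run:
```python
from h import *
from cell import env
s=env.state();R=rot(s);print(R.round(3),m(s["eef_pos"]),np.degrees(np.arctan2(R[1,1],R[0,1])),s["opening"])
print(delta(s,w(-120,0,228)))
```

```text
[[-0.    -0.088  0.996]
 [-0.001  0.996  0.088]
 [-1.    -0.001 -0.   ]] [-451.14222514  661.50869774  228.26040396] 95.0652311572846 0.8010984171439617
[ 1.12733992e-03 -1.32641182e+00  6.55458932e-01]
```

Request:
carry_out --grip '[1, 1, 1, 1, 1]' --pt "0 -0.066 0.033" --pt "0 -0.066 0.033" --pt "0 -0.066 0.033" --pt "0 -0.066 0.033" --pt "0 -0.066 0.033" --turn '[0, 0, 0, 0, 0]'

```text
t: 0.9
eef_pos: [267.8, 442.1, 228.4]
tcp_rot: [-2.25, 1.571, -2.166]
ft_force: [-0.4, -0.2, 0.9]
opening: 0.385
```

Request:
carry_out --grip '[1, 1, 1, 1, 1]' --pt "0 -0.066 0.033" --pt "0 -0.066 0.033" --pt "0 -0.066 0.033" --pt "0 -0.066 0.033" --pt "0 -0.066 0.033" --turn '[0, 0, 0, 0, 0]'

```text
t: 1.4
eef_pos: [363.8, 284.6, 228.6]
tcp_rot: [-3.009, 1.571, -2.925]
ft_force: [0.5, 0.5, -0.7]
opening: 0.012
```

Request:
carry_out --grip '[1, 1, 1, 1, 1]' --pt "0 -0.066 0.033" --pt "0 -0.066 0.033" --pt "0 -0.066 0.033" --pt "0 -0.066 0.033" --pt "0 -0.066 0.033" --turn '[0, 0, 0, 0, 0]'

```text
t: 1.9
eef_pos: [459.8, 127.0, 228.5]
tcp_rot: [2.746, 1.571, 2.829]
ft_force: [0.6, 0.6, 0.1]
opening: 0.005
```

Request:
carry_out --grip '[1, 1, 1, 1, 1]' --pt "0 -0.066 0.033" --pt "0 -0.066 0.033" --pt "0 -0.066 0.033" --pt "0 -0.066 0.033" --pt "0 0 0" --turn '[0, 0, 0, 0, 0]'

```text
t: 2.4
eef_pos: [537.7, -0.7, 228.1]
tcp_rot: [-1.12, 1.57, -1.039]
ft_force: [-0.5, -0.6, 0.7]
opening: 0.006
```

Run:
```python
from h import *
from cell import env,cams
s=env.state();i=cams.camera_info("wrist");im=cams.read_camera("wrist");cv2.imwrite("pics/w1.png",im)
R=rot(s);print(m(s["eef_pos"]),np.degrees(np.arctan2(R[1,1],R[0,1])),s["opening"],delta(s,w(-125,0,69)))
h=cv2.cvtColor(im,cv2.COLOR_BGR2HSV);k=cv2.inRange(h,(105,110,40),(130,255,255))
n,l,st,c=cv2.connectedComponentsWithStats(k)
for a in range(1,n):
    if st[a][4]>60: print(st[a],c[a])
print("proj tab",proj(i,w(-155,0,84)),"deck edge",proj(i,w(-120,100,75)),proj(i,w(-120,-100,75)),"recess",proj(i,w(-75,60,75)),proj(i,w(-75,-60,75)))
```

```text
[-136.00822666   31.50021368  228.10592614] 94.60756408886958 0.006422627387768644 [ 0.31824271 -0.06280434  0.02213034]
[217 174  58  16 846] [246.54255319 181.98699764]
proj tab (np.float64(242.83454010089744), np.float64(186.84920350268462)) deck edge (np.float64(356.7148032296627), np.float64(222.79662152986504)) (np.float64(133.78039752798838), np.float64(223.46772380742212)) recess (np.float64(311.07417844104856), np.float64(268.89537875618805)) (np.float64(182.55758198350463), np.float64(269.2709655722006))
```

View pics/w1.png

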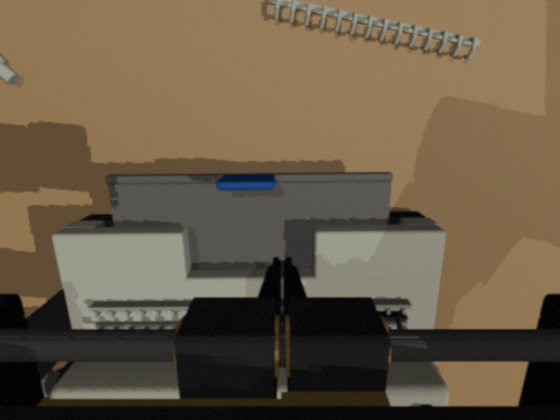

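The wrist view shows the blue tab at (246,182), the recess at rows 223 to 270, and the closed fingers at about (282,270). That matches the machine pose I worked out, so I'll descend into the recess behind the tab.

Request:
carry_out --grip '[1, 1, 1, 1, 1]' --pt "0 -0.058 0.036" --pt "0.06 0 0" --pt "0.06 0 0" --pt "0.06 0 0" --pt "0.06 0 0" --turn '[0, 0, 0, 0, 0]'

```text
t: 2.95
eef_pos: [555.8, -24.0, 107.6]
tcp_rot: [2.153, 1.57, 2.237]
ft_force: [1.5, 0.4, 0.4]
opening: 0.004
```

Request:
carry_out --grip '[1, 1, 1]' --pt "0.04 0 0" --pt "0.034 0 0" --pt "0 0 0" --turn '[0, 0, 0]'

```text
t: 3.25
eef_pos: [554.9, -23.9, 69.8]
tcp_rot: [2.854, 1.567, 2.939]
ft_force: [0.2, 0.4, -0.3]
opening: 0.005
```

Request:
carry_out --grip '[1, 1, 1, 1, 1]' --pt "0 0 -0.02" --pt "0 0 -0.02" --pt "0 0 -0.02" --pt "0 0 -0.02" --pt "0 0 -0.02" --turn '[0, 0, 0, 0, 0]'

```text
t: 3.75
eef_pos: [506.2, -29.3, 72.3]
tcp_rot: [-0.216, 1.569, -0.133]
ft_force: [3.0, 0.9, 1.9]
opening: 0.003
```

Run:
```python
from h import *
from cell import env
s=env.state();print(m(s["eef_pos"]),s["ft_force"])
```

```text
[-169.79562406    5.60510572   72.34770688] [2.96031127 0.94130629 1.8823228 ]
```

Request:
carry_out --grip '[1, 1, 1, 1, 1]' --pt "0 0 -0.02" --pt "0 0 -0.02" --pt "0 0 -0.02" --pt "0 0 -0.02" --pt "0 0 -0.02" --turn '[0, 0, 0, 0, 0]'

```text
t: 4.25
eef_pos: [456.0, -33.5, 71.6]
tcp_rot: [-0.212, 1.571, -0.128]
ft_force: [4.2, -2.1, 1.0]
opening: 0.005
```

Request:
carry_out --grip '[1, 1, 1]' --pt "0 0 -0.014" --pt "0 0 -0.014" --pt "0 0 -0.006" --turn '[0, 0, 0]'

```text
t: 4.55
eef_pos: [448.6, -35.2, 72.4]
tcp_rot: [-0.182, 1.55, -0.101]
ft_force: [55.7, 28.6, -34.9]
opening: -0.001
```

Run:
```python
from h import *
from cell import env
s=env.state();print(m(s["eef_pos"]),s["ft_force"])
```

```text
[-227.68440963    4.58455816   72.40582844] [ 55.65601861  28.56473886 -34.89865241]
```

The force shows it has hit the stop. I'll ease off, lift, and look.

Request:
carry_out --grip '[1, 1, 1]' --pt "0 0 0.022" --pt "0 0 0.02" --pt "0 0 0" --turn '[0, 0, 0]'

```text
t: 4.85
eef_pos: [460.9, -32.9, 71.4]
tcp_rot: [2.783, 1.57, 2.867]
ft_force: [0.0, 0.6, -0.9]
opening: 0.006
```

Request:
carry_out --grip '[1, 1, 1, 1, 1]' --pt "-0.07 0 0" --pt "-0.09 0 0" --pt "-0.09 0 0" --pt "-0.09 0 0" --pt "0 0 0" --turn '[0, 0, 0, 0, 0]'

```text
t: 5.35
eef_pos: [461.5, -33.3, 246.3]
tcp_rot: [-0.296, 1.564, -0.213]
ft_force: [0.7, -0.5, -1.0]
opening: 0.005
```

Run:
```python
from h import *
from cell import env,cams
s=env.state();i=cams.camera_info("wrist");im=cams.read_camera("wrist");cv2.imwrite("pics/w2.png",im)
R=rot(s);print(m(s["eef_pos"]),np.degrees(np.arctan2(R[1,1],R[0,1])),s["ft_force"])
h=cv2.cvtColor(im,cv2.COLOR_BGR2HSV);k=cv2.inRange(h,(105,110,40),(130,255,255))
n,l,st,c=cv2.connectedComponentsWithStats(k)
for a in range(1,n):
    if st[a][4]>60: print(st[a],c[a],m(onz(i,*c[a],80)))
th=np.radians(38);x=45-165*np.cos(th)-9*np.sin(th);z=80+165*np.sin(th)+9*np.cos(th);print("paddle m",x,z,"delta to above",delta(s,w(x,-210,250)))
```

```text
[-214.71383243    5.37119726  246.26549358] 94.78249719037703 [ 0.67776662 -0.45157846 -0.97325364]
[ 10  58  22  15 106] [20.72641509 65.61320755] [-329.5194835 -208.4467823   80.       ]
[249 163  55  14 730] [276.06164384 169.65890411] [-243.5672554     1.33013193   80.        ]
paddle m -90.56272762304005 188.6762402111941 delta to above [-0.00484281 -0.43081135  0.24824768]
```

View pics/w2.png

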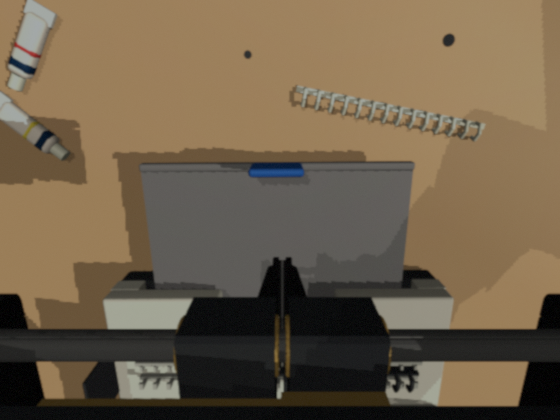

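Request:
carry_out --grip '[1, 1, 1, 1, 1]' --pt "-0.05 0 0" --pt "0 -0.072 0.04" --pt "0 -0.072 0.04" --pt "0 -0.072 0.04" --pt "0 -0.072 0.04" --turn '[0, 0, 0, 0, 0]'

```text
t: 5.9
eef_pos: [552.2, -171.1, 264.6]
tcp_rot: [2.622, 1.567, 2.705]
ft_force: [0.3, 0.6, -0.3]
opening: 0.003
```

Request:
carry_out --grip '[1, 1, 1]' --pt "0 -0.072 0.04" --pt "0 -0.07 0.04" --pt "0 0 0" --turn '[0, 0, 0]'

```text
t: 6.2
eef_pos: [598.8, -240.6, 263.1]
tcp_rot: [2.679, 1.567, 2.76]
ft_force: [-1.6, 0.1, -1.1]
opening: 0.007
```

Run:
```python
from h import *
from cell import env,cams
s=env.state();im=cams.read_camera("wrist");t=cams.read_camera("top");it=cams.camera_info("top");i=cams.camera_info("wrist")
R=rot(s);print(m(s["eef_pos"]),np.degrees(np.arctan2(R[1,1],R[0,1])))
for f in(cv2.imread("pics/top0.png"),t):
    h=cv2.cvtColor(f,cv2.COLOR_BGR2HSV);k=cv2.inRange(h,(105,110,40),(130,255,255));k[:200]=0;k[260:]=0;k[:,:260]=0;k[:,320:]=0
    n,l,st,c=cv2.connectedComponentsWithStats(k)
    print([(c[a],m(onz(it,*c[a],80))) for a in range(1,n) if st[a][4]>10])
p=w(-90.6,-210,188.7);print("paddle wrist px",proj(i,p),"tip px",proj(i,[*(s["eef_pos"]+rot(s)[:,0]*14)]), "delta",delta(s,p))
a=cv2.resize(t[115:260,215:425],None,fx=2.6,fy=2.6,interpolation=cv2.INTER_CUBIC)
cv2.imwrite("pics/w3.png",np.vstack([cv2.resize(im,(400,300)),cv2.resize(a,(400,276))]))
```

```text
[ -95.05993539 -212.60306101  263.08381636] 94.63434476565834
[(array([286.20454545, 215.38636364]), array([-160.30445169,    0.81535476,   80.        ]))]
[]
paddle wrist px (np.float64(278.64616887614386), np.float64(243.42172558435826)) tip px (np.float64(273.04525225008916), np.float64(276.14593513314503)) delta [0.14874468 0.00497004 0.00942317]
```

View pics/w3.png

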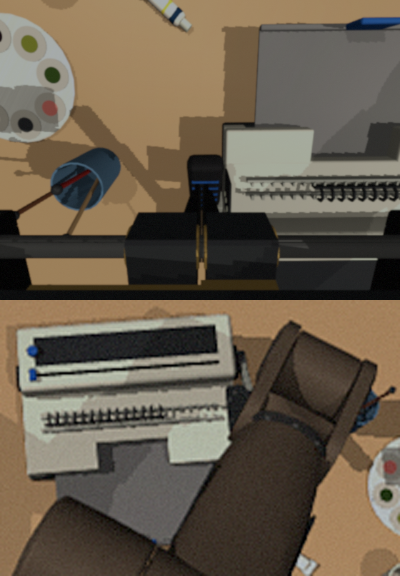

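The wrist half shows the paddle right under the fingers, and the top view's tab is hidden by the arm. I'll check the tray travel by comparing the tab's front edge with the deck's front edge in the two wrist pictures.

Run:
```python
from h import *
from cell import env,cams
s=env.state();i=dict(cams.camera_info("wrist"));V=np.array(i["view"]);Rn=rot(s)
Rc=V[:3,:3].T;c=-Rc@V[:3,3]; dR=Rn.T@Rc; dc=Rn.T@(c-s["eef_pos"])
print("cam in tool",dc.round(1),dR.round(3).tolist())
print(s["tcp_rot"])
poses={"w1":([537.7,-.7,228.1],[-1.12,1.57,-1.039]),"w2":([461.5,-33.3,246.3],[-.296,1.564,-.213])}
for n,(p,r) in poses.items():
    R=Ro.from_euler("xyz",r).as_matrix();Rc=R@dR;cc=np.array(p)+R@dc
    W=np.eye(4);W[:3,:3]=Rc.T;W[:3,3]=-Rc.T@cc;j=dict(i);j["view"]=W
    im=cv2.imread(f"pics/{n}.png");g=cv2.cvtColor(im,cv2.COLOR_BGR2GRAY).astype(float)
    k=cv2.inRange(cv2.cvtColor(im,cv2.COLOR_BGR2HSV),(105,110,40),(130,255,255));ys,xs=np.nonzero(k);ok=(ys>150)&(ys<200);u=xs[ok].mean();v0=np.min(ys[ok]);v1=ys[ok].max()
    print(n,"tab front",m(onz(j,u,v0-.5,84)),"back bottom",m(onz(j,u,v1+.5,50)), m(onz(j,u,v1+.5,84)))
    for col in ((75,120,150,340,400,430) if n=="w1" else(130,170,380,430)):
        d=np.diff(g[205:300,col-4:col+5].mean(1));a=d.argmax();v=205+a+.5
        print(col,v,d[a].round(),m(onz(j,col,v,75)).round(1))
```

```text
cam in tool [-156.4    1.3  -81.8] [[-0.001, -0.294, 0.956], [1.0, -0.0, 0.001], [0.0, 0.956, 0.294]]
[2.54174776 1.56624468 2.6240837 ]
w1 tab front [-166.35327251    3.45505136   84.        ] back bottom [-145.34371123   -0.37257537   50.        ] [-152.72244854    3.02960057   84.        ]
75 233.5 29.0 [-110.5 -154.4   75. ]
120 233.5 26.0 [-110.4 -113.7   75. ]
150 232.5 27.0 [-111.3  -86.4   75. ]
340 231.5 26.0 [-111.9   85.4   75. ]
400 230.5 24.0 [-112.7  139.5   75. ]
430 230.5 25.0 [-112.6  166.6   75. ]
w2 tab front [-250.55835439    1.46265552   84.        ] back bottom [-231.80243145    0.80045364   50.        ] [-238.14936502    1.39707071   84.        ]
130 298.5 29.0 [-111.1 -148.1   75. ]
170 298.5 28.0 [-111.1 -107.3   75. ]
380 297.5 24.0 [-112.3  106.2   75. ]
430 296.5 24.0 [-113.5  156.8   75. ]
```

Measured tray travel comes out at about 85 mm, short of the required 88, so the force may not have been the stop. There is plenty of time, so I'll pull again slowly.

Request:
carry_out --grip '[1, 1, 1, 1, 1]' --pt "0 0.072 -0.035" --pt "0 0.072 -0.035" --pt "0 0.072 -0.035" --pt "0 0.072 -0.035" --pt "0 0.072 -0.035" --turn '[0, 0, 0, 0, 0]'

```text
t: 6.8
eef_pos: [493.6, -63.0, 265.9]
tcp_rot: [2.666, 1.569, 2.75]
ft_force: [1.1, 1.3, 0.2]
opening: 0.005
```

Request:
carry_out --grip '[1, 1, 1, 1, 1]' --pt "0 0.072 -0.035" --pt "0.09 0 0" --pt "0.09 0 0" --pt "0.09 0 0" --pt "0.07 0 0" --turn '[0, 0, 0, 0, 0]'

```text
t: 7.3
eef_pos: [473.4, -29.6, 94.5]
tcp_rot: [2.794, 1.568, 2.878]
ft_force: [0.6, -0.1, -1.1]
opening: 0.004
```

Request:
carry_out --grip '[1, 1, 1]' --pt "0.046 0 0" --pt "0 0 0" --pt "0 0 0" --turn '[0, 0, 0]'

```text
t: 7.6
eef_pos: [474.9, -30.2, 74.0]
tcp_rot: [2.757, 1.57, 2.841]
ft_force: [0.4, 0.1, 0.5]
opening: 0.004
```

Run:
```python
from h import *
from cell import env
s=env.state();print(m(s["eef_pos"]),s["ft_force"],s["joints"].round(2))
```

```text
[-201.08211053    7.30266131   73.9592521 ] [0.36140846 0.13683732 0.54158336] [-0.2   0.52  2.07  0.    0.55 -1.86]
```

Request:
carry_out --grip '[1, 1, 1, 1]' --pt "0 0 -0.02" --pt "0 0 -0.02" --pt "0 0 -0.004" --pt "0 0 0" --turn '[0, 0, 0, 0]'

```text
t: 8.0
eef_pos: [453.4, -32.7, 74.3]
tcp_rot: [-0.203, 1.57, -0.12]
ft_force: [0.0, -0.7, -0.6]
opening: 0.005
```

Request:
carry_out --grip '[1, 1, 1]' --pt "0 0 -0.004" --pt "0 0 -0.004" --pt "0 0 0" --turn '[0, 0, 0]'

```text
t: 8.3
eef_pos: [449.6, -32.9, 73.6]
tcp_rot: [2.211, 1.571, 2.294]
ft_force: [0.2, -0.4, -0.5]
opening: 0.004
```

Request:
carry_out --grip '[1, 1, 1]' --pt "0 0 -0.004" --pt "0 0 -0.004" --pt "0 0 0" --turn '[0, 0, 0]'

```text
t: 8.6
eef_pos: [448.7, -33.4, 73.9]
tcp_rot: [-0.181, 1.564, -0.098]
ft_force: [12.3, 6.6, -8.1]
opening: 0.006
```

Run:
```python
from h import *
from cell import env
s=env.state();print(m(s["eef_pos"]),s["ft_force"])
```

```text
[-227.41725177    6.34616048   73.87057007] [12.29631641  6.59915921 -8.14804607]
```

Run:
```python
from h import *
from cell import env,cams
s=env.state();print(s["moment"],s["joints"].round(2),s["ft_force"])
a=cams.read_camera("scene");b=cams.read_camera("wrist");cv2.imwrite("pics/scene4.png",a);cv2.imwrite("pics/wr4.png",b)
a0=cv2.imread("pics/scene0.png");isc=cams.camera_info("scene")
for n,f in(("0",a0),("4",a)):
    k=cv2.inRange(cv2.cvtColor(f,cv2.COLOR_BGR2HSV),(105,110,40),(130,255,255));k[:190]=0;k[250:]=0;k[:,:230]=0;k[:,360:]=0
    q,l,st,c=cv2.connectedComponentsWithStats(k);print(n,[(st[z],c[z]) for z in range(1,q) if st[z][4]>20])
for d in(0,.085,.095): print(d,[np.round(proj(isc,w(-155-1000*d,y,z)),1) for y,z in((25,84),(-25,84),(25,50))])
cr=cv2.resize(a[130:270,200:400],(560,392),interpolation=cv2.INTER_CUBIC)
cv2.imwrite("pics/v4.png",np.hstack([cr,cv2.resize(b[100:330,150:410],(240,212)).repeat(1,0) if 0 else cv2.copyMakeBorder(cv2.resize(b[120:330,160:400],(240,210)),0,182,0,0,0)]))
```

```text
[ 1.13933066 -2.32930894  0.0335014 ] [-0.22  0.5   2.13  0.    0.5  -1.88] [12.29631641  6.59915921 -8.14804607]
0 [(array([265, 217,  13,  14, 118], dtype=int32), array([271.44067797, 223.56779661]))]
4 [(array([288, 207,   5,  10,  33], dtype=int32), array([290.6969697 , 211.54545455]))]
0 [array([277. , 221.8]), array([263.7, 216. ]), array([277.2, 230.3])]
0.085 [array([292.5, 207.6]), array([279.5, 202.4]), array([292.4, 216.1])]
0.095 [array([294.2, 206.1]), array([281.3, 200.9]), array([294.1, 214.5])]
```

View pics/v4.png

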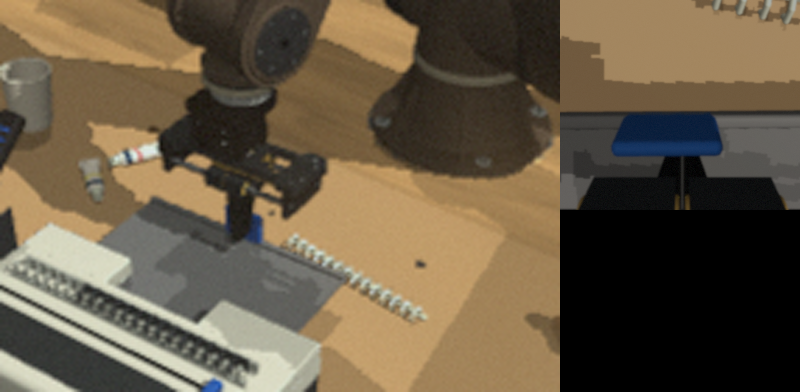

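The tab won't move under 12 N, and didn't under 55 N before, so this looks like the stop. I'll check the image scale against known widths (lip 270, tab 50).

Run:
```python
from h import *
from cell import env,cams
s=env.state();i=dict(cams.camera_info("wrist"));V=np.array(i["view"]);Rn=rot(s)
Rc=V[:3,:3].T;c=-Rc@V[:3,3]; dR=Rn.T@Rc; dc=Rn.T@(c-s["eef_pos"])
poses={"w1":([537.7,-.7,228.1],[-1.12,1.57,-1.039],(109,392,180),(217,275)),"w2":([461.5,-33.3,246.3],[-.296,1.564,-.213],(142,414,167),(249,304))}
for n,(p,r,L,T) in poses.items():
    R=Ro.from_euler("xyz",r).as_matrix();Rc=R@dR;cc=np.array(p)+R@dc
    W=np.eye(4);W[:3,:3]=Rc.T;W[:3,3]=-Rc.T@cc;j=dict(i);j["view"]=W
    v=182 if n=="w1" else 170
    print(n,"lip",m(onz(j,L[0],L[2],50)).round(1),m(onz(j,L[1],L[2],50)).round(1),"tab",(m(onz(j,T[1],v,84))-m(onz(j,T[0],v,84))).round(1))
    for d in (0,.095): print("  exp tab top front/back rows, lip",d,[round(float(proj(j,w(x-1000*d,0,z))[1]),1) for x,z in((-159,84),(-151,84),(-151,50),(-159,50))])
k=cv2.inRange(cv2.cvtColor(cv2.imread("pics/wr4.png"),cv2.COLOR_BGR2HSV),(105,110,40),(130,255,255))
q,l,st,cc=cv2.connectedComponentsWithStats(k);print([st[z] for z in range(1,q) if st[z][4]>300])
for d in(.085,.095):print(d,[np.round(proj(i,w(x-1000*d,0,84)),1) for x in(-159,-151)],[np.round(proj(i,w(x-1000*d,0,50)),1) for x in(-159,-151)])
```

```text
w1 lip [-154.7 -128.7   50. ] [-154.1  135.9   50. ] tab [ 0.1 48.8  0. ]
  exp tab top front/back rows, lip 0 [182.2, 191.5, 183.6, 175.1]
  exp tab top front/back rows, lip 0.095 [59.6, 70.9, 74.8, 64.8]
w2 lip [-241.2 -129.9   50. ] [-241.1  135.3   50. ] tab [ 0.  48.6  0. ]
  exp tab top front/back rows, lip 0 [258.7, 266.4, 252.7, 245.6]
  exp tab top front/back rows, lip 0.095 [158.6, 167.7, 162.1, 153.7]
[array([ 212,  233,  110,   44, 4258], dtype=int32)]
0.085 [array([264.3, 264.6]), array([264.5, 281. ])] [array([267.3, 237.8]), array([267.5, 251.8])]
0.095 [array([263.9, 243.3]), array([264.2, 260.4])] [array([267. , 219.7]), array([267.2, 234.2])]
```

The gap from the tab's back to the deck's top front edge (rows 231 to 233, not the lower rim I used in the fit) is about 40 mm before and 126 mm now. 126 equals 31 + 95, so the tray is at its stop and started about 8 mm out. My machine origin needs +8 mm in x, which also matches the paddle's pixel offset. Now the lever.

Request:
carry_out --grip '[1, 1, 1, 1, 1]' --pt "0 0 0.02" --pt "0 0 0.02" --pt "-0.09 0 0" --pt "-0.09 0 0" --pt "-0.09 0 0" --turn '[0, 0, 0, 0, 0]'

```text
t: 9.2
eef_pos: [465.6, -31.5, 210.1]
tcp_rot: [2.865, 1.569, 2.949]
ft_force: [0.7, -0.5, -0.4]
opening: 0.004
```

Request:
carry_out --grip '[1, 1, 1, 1, 1]' --pt "-0.09 0 0" --pt "-0.02 -0.072 0.04" --pt "0 -0.072 0.04" --pt "0 -0.072 0.04" --pt "0 -0.072 0.04" --turn '[0, 0, 0, 0, 0]'

```text
t: 9.7
eef_pos: [558.3, -169.8, 263.8]
tcp_rot: [2.48, 1.571, 2.564]
ft_force: [1.1, 0.4, 0.2]
opening: 0.003
```

Request:
carry_out --grip '[1, 1, 1]' --pt "0 -0.072 0.04" --pt "0 -0.07 0.04" --pt "0 0 0" --turn '[0, 0, 0]'

```text
t: 10.0
eef_pos: [604.8, -239.4, 262.3]
tcp_rot: [-3.083, 1.57, -3.002]
ft_force: [-1.6, -0.0, -1.0]
opening: 0.004
```

```bash
sed -i 's/O=np.array(\[675.9,-20.8\])/O=np.array([683.9,-19.1])/' h.py
cat >> h.py <<'E'
def pad(a,r=165,h=9): # paddle upper-face point at lever angle a, machine frame x,z
    th=np.radians(38)-a;return np.array([45-r*np.cos(th)-h*np.sin(th),80+r*np.sin(th)+h*np.cos(th)])
E
python3 - <<'E'
from h import *
from cell import env,cams
s=env.state();i=cams.camera_info("wrist");im=cams.read_camera("wrist");cv2.imwrite("pics/w5.png",im)
print(m(s["eef_pos"]),s["ft_force"])
for a in(0,.21,.42,.63,.67):print(a,pad(a).round(1))
x,z=pad(0)
for r in(120,165,210):
    X,Z=pad(0,r);print(r,[np.round(proj(i,w(X,y,Z)),1) for y in(-226,-194)])
print("delta (tip touching)",delta(s,w(x,-210,z+14)))
E
```

```text
[ -97.11181202 -212.97239997  262.29423128] [-1.56263483 -0.046275   -1.00135541]
0 [-90.6 188.7]
0.21 [-107.3  160.3]
0.42 [-117.3  128.5]
0.63 [-120.2   94.5]
0.67 [-119.9   87.9]
120 [array([263.5, 274.9]), array([304.5, 274.8])]
165 [array([260.6, 245.2]), array([307.7, 245.1])]
210 [array([256.8, 205. ]), array([312.2, 204.8])]
delta (tip touching) [0.11922662 0.00597924 0.01316754]
```

View pics/w5.png

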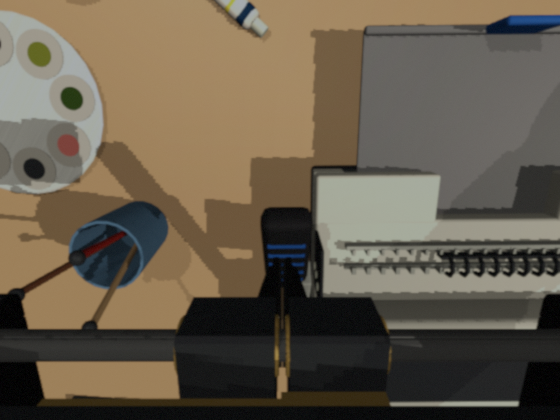

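The wrist view shows the paddle at columns 262 to 312 (middle about 287) with its front end near row 210, directly beneath the fingers. I'll come down onto it and follow its arc.

Request:
carry_out --grip '[1, 1, 1]' --pt "0.04 0.008 0.018" --pt "0.035 0 0" --pt "0 0 0" --turn '[0, 0, 0]'

```text
t: 10.35
eef_pos: [610.8, -229.8, 224.0]
tcp_rot: [2.57, 1.566, 2.654]
ft_force: [0.5, 0.1, -0.5]
opening: 0.005
```

Request:
carry_out --grip '[1, 1, 1, 1, 1]' --pt "0.02 0 0" --pt "0.02 0 -0.006" --pt "0.02 0 -0.01" --pt "0.02 0 -0.01" --pt "0.02 0 -0.008" --turn '[0, 0, 0, 0, 0]'

```text
t: 10.85
eef_pos: [594.6, -232.6, 176.4]
tcp_rot: [-0.635, 1.57, -0.552]
ft_force: [-1.7, -0.6, 8.4]
opening: 0.005
```

Run:
```python
from h import *
from cell import env
s=env.state();print(m(s["eef_pos"]),s["ft_force"])
```

```text
[-106.75218087 -205.37321822  176.38308022] [-1.66772188 -0.6053436   8.42600607]
```

Request:
carry_out --grip '[1, 1, 1, 1, 1]' --pt "0.02 0 -0.006" --pt "0.02 0 -0.005" --pt "0.02 0 -0.004" --pt "0.02 0 -0.002" --pt "0.02 0 -0.001" --turn '[0, 0, 0, 0, 0]'

```text
t: 11.35
eef_pos: [585.3, -233.5, 126.2]
tcp_rot: [-2.186, 1.57, -2.103]
ft_force: [-4.4, -0.8, 8.7]
opening: 0.004
```

Request:
carry_out --grip '[1, 1, 1, 1]' --pt "0.016 0 0" --pt "0.014 0 0" --pt "0.006 0 0" --pt "0 0 0" --turn '[0, 0, 0, 0]'

```text
t: 11.75
eef_pos: [585.0, -233.4, 107.8]
tcp_rot: [2.917, 1.569, 3.0]
ft_force: [-5.8, -1.0, 9.2]
opening: 0.004
```

Run:
```python
from h import *
from cell import env
s=env.state();print(m(s["eef_pos"]),s["ft_force"])
```

```text
[-116.41835159 -205.30682519  107.80375714] [-5.79231135 -0.99050972  9.19292366]
```

Request:
carry_out --grip '[1, 1, 1]' --pt "0.006 0 0" --pt "0 0 0" --pt "0 0 0" --turn '[0, 0, 0]'

```text
t: 12.05
eef_pos: [585.1, -233.4, 105.4]
tcp_rot: [3.06, 1.57, -3.14]
ft_force: [-6.0, -0.9, 10.0]
opening: 0.007
```

Request:
carry_out --grip '[1, 1, 1]' --pt "0.005 0 0" --pt "0 0 0" --pt "0 0 0" --turn '[0, 0, 0]'

```text
t: 12.35
eef_pos: [585.0, -233.4, 103.1]
tcp_rot: [3.082, 1.57, -3.117]
ft_force: [-7.8, -0.5, 11.5]
opening: 0.005
```

Run:
```python
from h import *
from cell import env,cams
s=env.state();print(m(s["eef_pos"]),s["ft_force"],s["t"])
a=cams.read_camera("scene");b=cams.read_camera("wrist")
cv2.imwrite("pics/v6.png",np.hstack([cv2.resize(a[110:290,140:340],(400,360),interpolation=cv2.INTER_CUBIC),cv2.copyMakeBorder(cv2.resize(b,(400,300)),0,60,0,0,0)]))
```

```text
[-116.4107056  -205.36485693  103.05899158] [-7.79809774 -0.45592005 11.45333063] 12.35
```

View pics/v6.png

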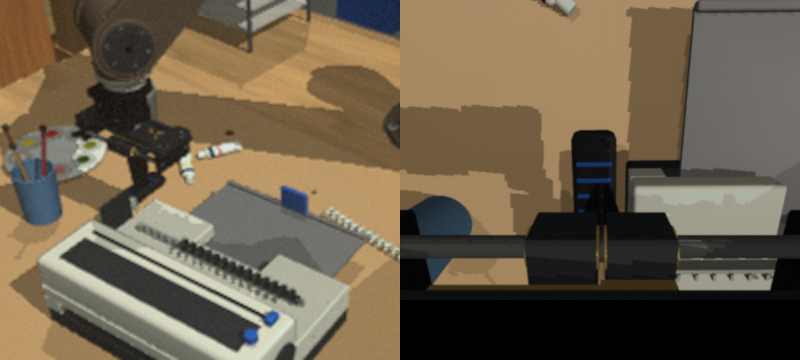

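Request:
carry_out --grip '[1, 1, 1, 1]' --pt "0.004 0 0" --pt "0 0 0" --pt "0.003 0 0" --pt "0 0 0" --turn '[0, 0, 0, 0]'

```text
t: 12.85
eef_pos: [585.0, -233.5, 101.5]
tcp_rot: [-2.304, 1.57, -2.22]
ft_force: [-13.4, 1.9, 29.2]
opening: 0.006
```

Request:
carry_out --grip '[1, 1, 1, 1, 1]' --pt "0 0 0" --pt "0 0 0" --pt "0 0 0" --pt "0 0 0" --pt "0 0 0" --turn '[0, 0, 0, 0, 0]'

```text
t: 13.35
eef_pos: [585.0, -233.5, 101.5]
tcp_rot: [-2.17, 1.57, -2.087]
ft_force: [-14.1, 1.9, 29.2]
opening: 0.001
```

The lever is at its hard stop with a steady push of about 29 N, and the last picture shows the tray still out. I'll hand it in.

Run:
```python
from cell import env
s=env.state();print(s["t"],s["ft_force"],abs(s["qvel"]).max());print(env.job_done())
```

```text
13.35 [-14.06101558   1.87668734  29.15656057] 0.0015521913163909333
the job is handed in; nothing more can be done
None
```

I pulled the tray out to its stop with the closed fingers behind the tab. I then pressed the lever past the third click to its hard stop, and handed the job in while still holding it down, at 13.35 s of the 51 s.

**Lever:** The push on the paddle was steady at about 29 N vertical (32 N in all), with the arm still. The lever angle is my estimate from the tip height: about 0.65 to 0.67 rad, against the 0.58 needed.

**Tray:** The first check disagreed: the pictures showed only about 85 mm of travel, short of the 88 mm needed. I went back, and the tab would not move under a second, slower pull. Measured against the deck's top front edge, the tab stood about 126 mm out, which is the 31 mm gap plus the full 95 mm. So the tray most likely started about 8 mm out, and my first machine position was about 8 mm off. I corrected that before pressing the lever. The last picture, taken just before the final press, still showed the tray out.

**Bystanders:** None of the things on the table looked moved in the pictures, but I did not measure their positions.

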